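# Mesh a bicycle sprocket cluster onto its splined hub

## Robot

A 7-joint arm with a two-finger parallel gripper is mounted at the origin on the work surface. World frame = base frame: x ahead of the robot, y to its left, z up, the work surface at z = 0. Lengths are in m, angles in rad, forces in N, time in s.
With the tool pointing down it reaches from about 0.425 to 0.925 m from the base axis. Payload 6.8 kg.
Tool frame: the origin (TCP) lies between the finger pads; the fingertips stand 11 mm ahead of it and the grasp point (between the pads) lies 8 mm behind it; z points along the fingers, y is the line along which they close (so a half turn about z gives the same grasp; the last joint's range is limited). The gripper opens to 85 mm and grips with 20 to 120 N. Pads are 22 mm wide; open, the fingers measure 114 mm over their backs; the gripper's body (76 mm by 85 mm) begins 54 mm behind the grasp point. The pads swing forward as they close: fully open they stand 13 mm farther back than shut.
Start: joints at [1.227, 0.477, 0.022, 1.555, -0.011, 1.109, -0.083], TCP at [0.158, -0.656, 0.242] pointing down, gripper open.
Joint ranges: [-2.96, 2.96], [-0.34, 2.1], [-1.41, 1.46], [0.24, 2.44], [-1.37, 4.51], [0.17, 1.92], [-2.96, 2.96]. Speed limits (rad/s): [2.39, 2.39, 3.14, 3.14, 3.14, 3.14, 3.14].

## Interface

Orientations are given as a rotation vector (axis times angle).
In Python, from bench import r gives the robot as it stands.
- The arm moves only by the tool send_rows, never from a script. Its argument "deltas" is a list of rows, each an object of numbers: "dx", "dy", "dz": the shift along the world's x, y, z in mm; "rx", "ry", "rz": the turn, a rotation vector about the world's x, y, z in degrees. A call has 1 to 5 rows; each row is the pose to reach, as a shift and turn from the pose commanded when the call began; what a row does not reach only later rows make up. A row lasts 1/12 s, in which the tool goes at most 41.7 mm and 7.16 degrees, less where a joint would pass 70% of its speed; a pose out of reach is approached as far as the arm can. A call with a gripper value outside its range is refused whole. "jaw" is the finger opening in mm, from 0 to 85.4, set as the call begins (left out, the last holds). The fingers move at their own pace and stop on an object; "newtons" is the grip in N (left out, the last holds). Time passes only in rows, so rows that repeat a pose let the fingers close. It gives the time, the measured TCP pose, the force, the opening and the grip force at its end, in the units of the state.
- r.get_obs(): the state, without advancing time (a new reading comes with each control period).
- r.grab_frame(name): name is "scene" or "top" or "wrist"; returns a dict with "frame" (400x640x3 uint8, blue, green, red), "z_map" (400x640 float32, m along the optical axis (not along the pixel's ray), 0 where there is no reading), "vertical_fov" (degrees; the focal length in pixels is half the picture's height over the tangent of half this angle, whatever the lens; pixels are square), "cx", "cy" (the principal point, pixels), "xyz" and "orientation" of the camera in the world. Camera axes: x right, y down, z forward; pixel columns grow to the right and rows downward; lengths in m; the calibration is good to about 2 mm. A picture is of the moment at which its call begins.
- r.hand_in(): hands the job in; it is judged then, once.
The state is a dict: "clock": time; "joints": joint angles; "qvel": joint speeds; "tau": joint torques, N m; "tcp_pos": TCP position; "orientation": TCP orientation; "contact_force": force on the tool from outside, world axes, zero at the start; "moment": the same for the moment, N m; "grip_width": finger opening in m; "gripper_force": force on a finger pad.
Only numpy, scipy, OpenCV 4.12 (cv2) and the standard library are available. Lean on these libraries where they do the work, as an engineer would, in place of code of your own. Each camera call takes 0.05 s, during which the arm holds its last target. There are 200 camera calls.

## Task

Fit the loose bicycle sprocket cluster, big sprocket down, onto the splined hub that stands in the blue axle stand: set it on the hub's nose, rock it to and fro under a light push until the splines mesh, then slide it fully home on the shoulder, upright, and let go. You cannot tell beforehand how the hub's splines are turned, so feel for it and be gentle: never push the cluster against the hub with more than about 25 N. Leave the lockring, the spanner and the grease tin where they are.

Things in the scene. Friction and masses are not known exactly. Their poses are not given: they have to be found in the camera images.
- cluster_mid (a point): the loose metal sprocket cluster, 42 mm tall, 0.18 to 0.36 kg, largest sprocket down; the point is on its axis, half-way up. Upper 32 mm: a twelve-sided collar, 56 mm across flats, the place to grip from above; the flats face along x and every 30 degrees from it. Lower 10 mm: three sprockets up to 77 mm across, so keep fingertips at least 3 mm clear above those (8 mm below this point)
- cluster_foot (a point): the same cluster: centre of its underside, the mouth of the bore, z up along the bore. The bore runs right through and has 6 inward splines 60 degrees apart, one on the x axis: 9.25 mm wide, tips on a 38 mm circle, roots on a 46 mm circle
- cluster: the same sprocket cluster, origin at the centre of its underside
- seat (a point): on the axis of the upright hub, top of its round shoulder (50 mm across), 80 mm above the bench: the cluster's underside rests here when home. From it up: 6 splines 60 degrees apart, 9.5 mm wide, 44 mm across the tops, 32 mm long with flat upper ends. This frame's axes do NOT tell how the splines are turned: that varies over the whole 60 degree pitch
- spline_end (a point): on the hub's axis at the upper ends of its splines, 32 mm above the shoulder. Above it a smooth nose, 36 mm across for 4 mm, tapering to 28 mm across at 9 mm, then a 10 mm axle end up to 15 mm. Cluster on hub: about 1 mm clearance all round, and about 2 degrees to spare either way between splines. The splined part turns stiffly (about 0.4 N m), both ways
- stand: the blue axle stand with the upright hub in it, fixed to the bench: base 110 x 110 x 12 mm, hub 60 mm across at most, 127 mm tall over all; origin at the centre of its underside, z up along the hub's axis
- lockring_mid (a point): bystander: orange plastic lockring, 40 mm across, 8 mm tall, flat on the bench; the point is its centre
- spanner: bystander: spanner 160 mm long lying on the bench; origin under its middle
- tin_mid (a point): bystander: small grease tin with red cap, 56 mm across, 50 mm tall; the point is its centre
Mind the look-alikes: they are no part of the job. Of the things shaped like the stand, the blue one is meant.

How it is judged:
By the outcome, as a careful person would: the job done as asked, in the order asked, and still so for the second after the job is handed in, with the robot touching nothing.
It also fails if it takes over 72 s, if anything falls off the work surface, if the arm or the gripper's body presses on something with over 40 N, if the wrist force passes 120 N, or if a joint passes its speed limit or range.

## Working session

There is one attempt and no reset: what is moved stays moved. The work goes in short steps, Python scripts to look and compute and a tool call to move; the robot and the scene stay as the last step left them, time stands still between calls to the robot, and variables do not carry over. Pictures are saved under pics/ and viewed, at most 10 in all, crops included, and the job is handed in when it is done.

Besides the shell and the picture viewer there is one more tool, called after ">>>" by a JSON object that holds its "api" and its "payload", one argument or row to a line. send_rows: Moves the arm, as the interface text tells. Its arguments: {"type":"object","properties":{"deltas":{"type":"array","items":{"type":"object","properties":{"dx":{"type":"number"},"dy":{"type":"number"},"dz":{"type":"number"},"rx":{"type":"number"},"ry":{"type":"number"},"rz":{"type":"number"}}}},"jaw":{"type":"number"},"newtons":{"type":"number"}},"required":["deltas"]}

```bash
ls; mkdir -p pics; cat > h.py <<'E'
import numpy as np, cv2
from scipy.spatial.transform import Rotation as R
from bench import r
def cloud(f):
    h,w=f["z_map"].shape; fl=h/2/np.tan(np.radians(f["vertical_fov"])/2)
    v,u=np.mgrid[:h,:w]; z=f["z_map"]
    p=np.stack([(u-f["cx"])/fl*z,(v-f["cy"])/fl*z,z],-1)
    o=np.array(f["orientation"])
    M=R.from_rotvec(o).as_matrix() if o.size==3 else o.reshape(3,3)
    return p@M.T+np.array(f["xyz"])
E
python3 - <<'E'
from h import *
for n in("top","scene"):
    f=r.grab_frame(n); cv2.imwrite(f"pics/{n}0.png",f["frame"]); np.save(f"{n}0.npy",cloud(f)); print(n,f["xyz"],f["orientation"],f["vertical_fov"],f["cx"],f["cy"])
o=r.get_obs(); print({k:np.round(v,3) for k,v in o.items()})
E
```

```text
pics
top [ 0.34648276 -0.0956194   1.16097451] [-2.17882802  2.13434718 -0.17854342] 54.917289951407504 322.9027021554712 197.15534199136758
scene [1.49130675 0.17766912 1.15368818] [-1.53388604 -2.02578915  0.84595837] 50.6667683466481 314.69622695464 200.5155519669533
{'clock': np.float64(0.1), 'joints': array([ 1.227,  0.478,  0.022,  1.556, -0.012,  1.109, -0.083]), 'qvel': array([ 0.001, -0.003, -0.   , -0.003, -0.   , -0.001,  0.002]), 'tau': array([ 6.0000e-03, -5.9776e+01,  1.6140e+00, -2.8195e+01,  1.3000e-02,
        5.0000e-03, -0.0000e+00]), 'tcp_pos': array([ 0.158, -0.656,  0.241]), 'orientation': array([-3.118e+00, -3.690e-01,  1.000e-03]), 'contact_force': array([0.137, 0.126, 1.067]), 'moment': array([ 0.011,  0.046, -0.003]), 'gripper_force': np.float64(0.0), 'grip_width': np.float64(0.085)}
```

View pics/top0.png

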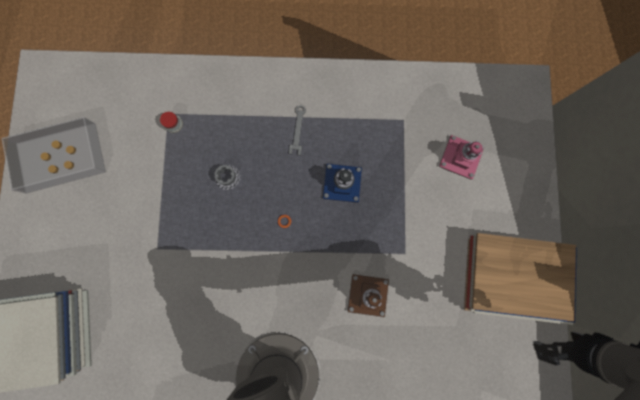

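View pics/scene0.png

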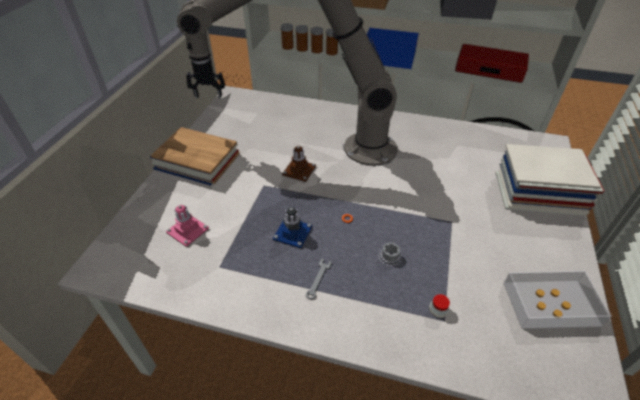

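The top view shows the cluster at (227,176), the blue stand at (343,182), the lockring at (285,221), the spanner at (297,130) and the tin at (169,120). The pink and brown stands are decoys.

```bash
python3 - <<'E'
from h import *
P=np.load("top0.npy")
for n,(u,v) in dict(cl=(227,176),st=(343,182),lock=(285,221),tin=(169,120)).items():
    Q=P[v-28:v+29,u-28:u+29].reshape(-1,3)
    for a,b in((.008,.02),(.025,.06),(.06,.09),(.09,.14)):
        q=Q[(Q[:,2]>a)&(Q[:,2]<b)]
        if len(q)>5: print(n,a,b,len(q),np.round(np.median(q,0),3),np.round((q.min(0)+q.max(0))/2,3),np.round(q.max(0)-q.min(0),3))
o=r.get_obs(); print(R.from_rotvec(o["orientation"]).as_matrix().round(3))
im=cv2.imread("pics/top0.png")
cv2.imwrite("pics/c1.png",np.hstack([cv2.resize(im[v-22:v+22,u-22:u+22],(400,400),interpolation=cv2.INTER_CUBIC) for u,v in((227,176),(343,182))]))
E
```

```text
cl 0.008 0.02 77 [0.562 0.165 0.011] [0.567 0.173 0.014] [0.06  0.056 0.011]
cl 0.025 0.06 184 [0.57  0.174 0.04 ] [0.569 0.175 0.036] [0.057 0.059 0.022]
st 0.008 0.02 765 [ 0.551 -0.167  0.012] [ 0.558 -0.176  0.014] [0.116 0.115 0.012]
st 0.025 0.06 102 [ 0.531 -0.167  0.04 ] [ 0.56  -0.174  0.036] [0.073 0.052 0.021]
st 0.06 0.09 145 [ 0.545 -0.168  0.072] [ 0.559 -0.175  0.076] [0.06  0.058 0.024]
st 0.09 0.14 190 [ 0.557 -0.174  0.118] [ 0.558 -0.175  0.11 ] [0.042 0.044 0.04 ]
lock 0.008 0.02 32 [ 0.433 -0.002  0.009] [ 0.428 -0.036  0.01 ] [0.058 0.1   0.004]
tin 0.008 0.02 47 [0.716 0.331 0.015] [0.73  0.348 0.014] [0.053 0.053 0.011]
tin 0.025 0.06 265 [0.729 0.346 0.049] [0.73  0.348 0.04 ] [0.049 0.05  0.031]
[[ 0.972  0.234 -0.001]
 [ 0.234 -0.972  0.002]
 [-0.    -0.002 -1.   ]]
```

View pics/c1.png

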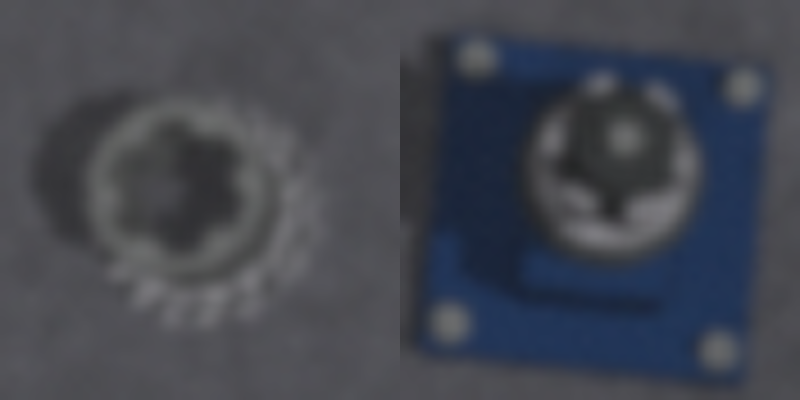

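The crops show the collar's bore and splines at left and the hub seen slightly obliquely at right. I'm moving closer over the hub for the wrist view.

>>> {"api": "send_rows", "payload": {
  "deltas": [
    {"dx":25,"dy":30,"dz":10},
    {"dx":50,"dy":60,"dz":20},
    {"dx":75,"dy":90,"dz":30},
    {"dx":100,"dy":120,"dz":40},
    {"dx":125,"dy":150,"dz":50}
  ]
}}

```text
$.deltas[0]: bad value
```

>>> {"api": "send_rows", "payload": {
  "deltas": [
    {"dx":25,"dy":30},
    {"dx":50,"dy":60},
    {"dx":75,"dy":90},
    {"dx":100,"dy":120},
    {"dx":125,"dy":150}
  ]
}}

```text
$.deltas[0]: bad value
```

>>> {"api": "send_rows", "payload": {
  "deltas": [
    {"dx":25,"dy":30},
    {"dx":50,"dy":60},
    {"dx":75,"dy":90},
    {"dx":100,"dy":120},
    {"dx":120,"dy":150}
  ]
}}

```text
$.deltas[0]: bad value
```

```bash
python3 - <<'E'
from h import *
o=r.get_obs(); print({k:np.round(o[k],4) for k in("clock","tcp_pos","joints","contact_force")})
print(R.from_rotvec(o["orientation"]).as_matrix().round(3))
f=r.grab_frame("wrist"); cv2.imwrite("pics/w1.png",f["frame"]); np.save("w1.npy",cloud(f)); print(f["xyz"],f["vertical_fov"])
P=cloud(f).reshape(-1,3); 
for a,b in((.07,.085),(.105,.113),(.114,.12),(.123,.13)):
    q=P[(P[:,2]>a)&(P[:,2]<b)&(np.hypot(P[:,0]-.558,P[:,1]+.175)<.045)]
    if len(q): print(a,len(q),np.median(q,0),(q.min(0)+q.max(0))/2,q.max(0)-q.min(0))
E
```

```text
{'clock': np.float64(0.1), 'tcp_pos': array([ 0.1575, -0.6558,  0.2414]), 'joints': array([ 1.2269,  0.4777,  0.0224,  1.5564, -0.0115,  1.1094, -0.0831]), 'contact_force': array([0.1372, 0.1256, 1.0674])}
[[ 0.972  0.234 -0.001]
 [ 0.234 -0.972  0.002]
 [-0.    -0.002 -1.   ]]
[ 0.23722106 -0.63574876  0.37221604] 59.8909345923379
```

View pics/w1.png

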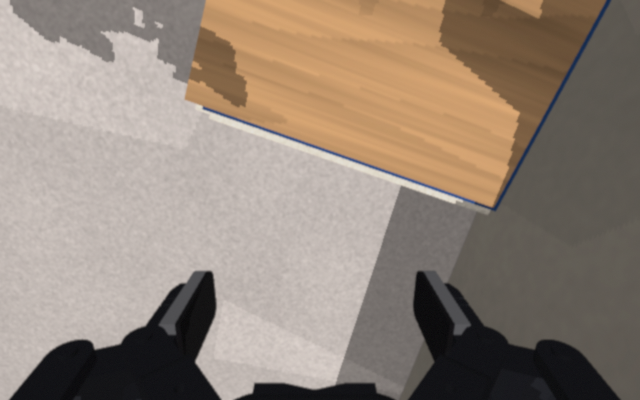

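The move was refused because every row needs all six keys. This picture shows only the start area, with the book and fingers.

>>> {"api": "send_rows", "payload": {
  "deltas": [
    {"dx":25,"dy":30,"dz":10,"rx":0,"ry":0,"rz":0},
    {"dx":50,"dy":60,"dz":20,"rx":0,"ry":0,"rz":0},
    {"dx":75,"dy":90,"dz":30,"rx":0,"ry":0,"rz":0},
    {"dx":100,"dy":120,"dz":40,"rx":0,"ry":0,"rz":0},
    {"dx":125,"dy":150,"dz":50,"rx":0,"ry":0,"rz":0}
  ]
}}

```text
clock: 0.57
tcp_pos: [0.2835, -0.5046, 0.2925]
orientation: [-3.119, -0.369, 0.0]
contact_force: [0.2, -0.7, -0.0]
grip_width: 0.0858
gripper_force: 0.0
```

>>> {"api": "send_rows", "payload": {
  "deltas": [
    {"dx":25,"dy":30,"dz":0,"rx":0,"ry":0,"rz":0},
    {"dx":50,"dy":60,"dz":0,"rx":0,"ry":0,"rz":0},
    {"dx":75,"dy":90,"dz":0,"rx":0,"ry":0,"rz":0},
    {"dx":100,"dy":120,"dz":0,"rx":0,"ry":0,"rz":0},
    {"dx":125,"dy":150,"dz":0,"rx":0,"ry":0,"rz":0}
  ]
}}

```text
clock: 0.98
tcp_pos: [0.4084, -0.3546, 0.2923]
orientation: [3.12, 0.369, -0.0]
contact_force: [0.5, -0.4, 0.6]
grip_width: 0.0854
gripper_force: 0.0
```

>>> {"api": "send_rows", "payload": {
  "deltas": [
    {"dx":15,"dy":30,"dz":0,"rx":0,"ry":0,"rz":0},
    {"dx":30,"dy":60,"dz":0,"rx":0,"ry":0,"rz":0},
    {"dx":45,"dy":90,"dz":0,"rx":0,"ry":0,"rz":0},
    {"dx":60,"dy":120,"dz":0,"rx":0,"ry":0,"rz":0},
    {"dx":75,"dy":150,"dz":0,"rx":0,"ry":0,"rz":0}
  ]
}}

```text
clock: 1.4
tcp_pos: [0.483, -0.2047, 0.2922]
orientation: [3.12, 0.369, -0.0]
contact_force: [-0.2, -0.1, 0.3]
grip_width: 0.0852
gripper_force: 0.0
```

```bash
cat > look.py <<'E'
from h import *
import sys
n,x,y=sys.argv[1],float(sys.argv[2]),float(sys.argv[3])
o=r.get_obs(); print({k:np.round(o[k],4) for k in("clock","tcp_pos","joints","contact_force")})
print(R.from_rotvec(o["orientation"]).as_matrix().round(3))
f=r.grab_frame("wrist"); cv2.imwrite(f"pics/{n}.png",f["frame"]); C=cloud(f); np.save(n+".npy",C); print(f["xyz"],f["vertical_fov"])
P=C.reshape(-1,3); P=P[np.hypot(P[:,0]-x,P[:,1]-y)<.045]
for a in np.arange(0,.13,.005):
    q=P[(P[:,2]>a)&(P[:,2]<a+.005)]
    if len(q)>20: print(round(a,3),len(q),np.median(q,0).round(4),((q.min(0)+q.max(0))/2).round(4),(q.max(0)-q.min(0)).round(4))
E
python3 look.py w2 .558 -.175
```

```text
{'clock': np.float64(1.4), 'tcp_pos': array([ 0.483 , -0.2047,  0.2922]), 'joints': array([ 0.5181,  0.1981, -0.2719,  1.8372,  0.0591,  1.1142, -1.1099]), 'contact_force': array([-0.1756, -0.0899,  0.2609])}
[[ 0.972  0.234 -0.   ]
 [ 0.234 -0.972 -0.   ]
 [-0.     0.    -1.   ]]
[ 0.56259298 -0.18447439  0.42299264] 59.8909345923379
0.005 145 [ 0.5462 -0.1677  0.0097] [ 0.5574 -0.1751  0.0091] [0.088  0.0883 0.0018]
0.01 1414 [ 0.5497 -0.1711  0.0112] [ 0.5581 -0.175   0.0118] [0.0896 0.0896 0.0035]
0.035 153 [ 0.5852 -0.1827  0.0393] [ 0.5617 -0.1768  0.0382] [0.0728 0.0544 0.0036]
0.04 442 [ 0.587  -0.1771  0.0409] [ 0.5619 -0.1766  0.0418] [0.0713 0.053  0.0035]
0.065 525 [ 0.5635 -0.1759  0.0693] [ 0.5618 -0.1765  0.0684] [0.0595 0.0596 0.0032]
0.07 273 [ 0.5658 -0.1821  0.0705] [ 0.5616 -0.1768  0.0711] [0.0583 0.0578 0.0022]
0.075 456 [ 0.5645 -0.1805  0.0788] [ 0.5618 -0.1766  0.0782] [0.0496 0.0495 0.0035]
0.08 45 [ 0.5746 -0.1853  0.0802] [ 0.5625 -0.1775  0.0807] [0.0476 0.0434 0.0014]
0.105 28 [ 0.5677 -0.1821  0.1098] [ 0.5616 -0.1765  0.1086] [0.0414 0.0432 0.0028]
0.11 367 [ 0.5621 -0.1734  0.1112] [ 0.5616 -0.1765  0.1125] [0.0437 0.0443 0.0049]
0.115 825 [ 0.5617 -0.1771  0.1188] [ 0.5617 -0.1766  0.1175] [0.0354 0.0348 0.005 ]
0.12 494 [ 0.5625 -0.176   0.1206] [ 0.5616 -0.1764  0.1225] [0.0282 0.0283 0.005 ]
0.125 118 [ 0.5618 -0.1766  0.1261] [ 0.5617 -0.1764  0.1266] [0.0096 0.0098 0.0031]
```

View pics/w2.png

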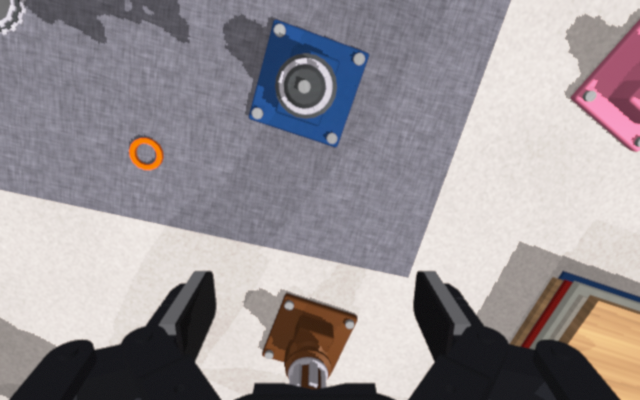

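The wrist view shows the hub at about (305,86) with its axis near (0.5617, -0.1765). Next I estimate its spline phase and move to the same relative view of the cluster.

>>> {"api": "send_rows", "payload": {
  "deltas": [
    {"dx":1,"dy":35,"dz":0,"rx":0,"ry":0,"rz":0},
    {"dx":2,"dy":70,"dz":0,"rx":0,"ry":0,"rz":0},
    {"dx":3,"dy":105,"dz":0,"rx":0,"ry":0,"rz":0},
    {"dx":4,"dy":140,"dz":0,"rx":0,"ry":0,"rz":0},
    {"dx":4,"dy":175,"dz":0,"rx":0,"ry":0,"rz":0}
  ]
}}

```text
clock: 1.87
tcp_pos: [0.4864, -0.03, 0.2922]
orientation: [3.12, 0.369, -0.0]
contact_force: [1.3, -0.6, 0.2]
grip_width: 0.0852
gripper_force: 0.0
```

>>> {"api": "send_rows", "payload": {
  "deltas": [
    {"dx":1,"dy":35,"dz":0,"rx":0,"ry":0,"rz":0},
    {"dx":2,"dy":70,"dz":0,"rx":0,"ry":0,"rz":0},
    {"dx":3,"dy":105,"dz":0,"rx":0,"ry":0,"rz":0},
    {"dx":4,"dy":140,"dz":0,"rx":0,"ry":0,"rz":0},
    {"dx":4,"dy":177,"dz":0,"rx":0,"ry":0,"rz":0}
  ]
}}

```text
clock: 2.28
tcp_pos: [0.4906, 0.1466, 0.2922]
orientation: [3.119, 0.368, -0.0]
contact_force: [1.0, -0.1, -0.5]
grip_width: 0.0854
gripper_force: 0.0
```

```bash
python3 look.py w3 .569 .175; python3 - <<'E'
from h import *
def ph(P,c,z0,z1,r0,r1,lab):
    P=P.reshape(-1,3); d=P[:,:2]-c; rr=np.hypot(*d.T); a=np.degrees(np.arctan2(d[:,1],d[:,0]))
    m=(rr>r0)&(rr<r1); inz=(P[:,2]>z0)&(P[:,2]<z1)
    b=np.arange(0,61,3)
    h1,_=np.histogram(a[m&inz]%60,b); h0,_=np.histogram(a[m]%60,b)
    print(lab,np.round(h1/np.maximum(h0,1),2), 'centre',np.degrees(np.angle(np.sum(np.exp(1j*np.radians(6*a[m&inz])))))/6%60)
ph(np.load("w2.npy"),[.5617,-.1765],.1085,.1145,.0188,.0215,"hub")
C=np.load("w3.npy"); P=C.reshape(-1,3)
q=P[(np.hypot(P[:,0]-.569,P[:,1]-.175)<.04)&(P[:,2]>.039)&(P[:,2]<.045)][:,:2]
hull=cv2.convexHull((q*1e5).astype(np.float32))
c,rad=cv2.minEnclosingCircle(hull); c=np.array(c)/1e5; print("c",c,rad/1e5, cv2.fitEllipse(hull))
ph(C,c,.038,.046,.0195,.0225,"cl")
# flats orientation: support width by angle
d=q-c
t=np.arange(0,30,1.5); print([(float(x),round(1e3*np.mean([np.ptp(d@[np.cos(np.radians(x+k)),np.sin(np.radians(x+k))]) for k in range(0,180,30)]),1)) for x in t])
# centroid of top ring outline
I=cv2.imread("pics/w3.png"); d=C[...,:2]-c; v,u=np.where(np.hypot(d[...,0],d[...,1])<.05); print(u.min(),u.max(),v.min(),v.max())
cv2.imwrite("pics/w3c.png",cv2.resize(I[v.min():v.max(),u.min():u.max()],(560,560),interpolation=cv2.INTER_CUBIC))
E
```

```text
{'clock': np.float64(2.2833), 'tcp_pos': array([0.4906, 0.1466, 0.2922]), 'joints': array([ 0.0512,  0.2024, -0.5298,  1.8501,  0.1136,  1.119 , -1.8554]), 'contact_force': array([ 0.9523, -0.1297, -0.5146])}
[[ 0.973  0.233  0.   ]
 [ 0.233 -0.973 -0.   ]
 [-0.     0.    -1.   ]]
[0.57015978 0.16683445 0.42304594] 59.8909345923379
0.0 1750 [0.5704 0.1746 0.0008] [0.5693 0.1752 0.0025] [0.0889 0.0891 0.005 ]
0.005 467 [0.5738 0.172  0.0069] [0.5725 0.1746 0.0075] [0.0713 0.0711 0.0049]
0.01 62 [0.5824 0.1678 0.0108] [0.5732 0.174  0.0125] [0.0642 0.065  0.005 ]
0.015 37 [0.5652 0.1793 0.0175] [0.5723 0.1748 0.0175] [0.0462 0.0468 0.0048]
0.02 35 [0.5734 0.1891 0.0229] [0.5727 0.1745 0.0224] [0.0469 0.0469 0.0047]
0.025 36 [0.5822 0.1807 0.0279] [0.5724 0.1746 0.0275] [0.047  0.0473 0.0048]
0.03 34 [0.581  0.1799 0.0323] [0.5723 0.1755 0.0326] [0.0468 0.0453 0.0048]
0.035 138 [0.5687 0.1794 0.0395] [0.5724 0.1747 0.0375] [0.0556 0.0548 0.005 ]
0.04 940 [0.574  0.1747 0.0411] [0.5724 0.1744 0.0417] [0.0569 0.057  0.0034]
hub [0.   0.   0.5  1.   1.   1.   1.   1.   1.   1.   1.   0.89 
[... 153 characters left out ...]
03125, 5697.9755859375), 155.95904541015625)
cl [0.   0.   0.   0.   0.   0.   0.   0.   0.2  0.89 1.   1.   1.   1.
 1.   1.   1.   0.52 0.   0.  ] centre 39.612169282417575
[(0.0, np.float64(57.1)), (1.5, np.float64(56.9)), (3.0, np.float64(56.7)), (4.5, np.float64(56.5)), (6.0, np.float64(56.3)), (7.5, np.float64(56.1)), (9.0, np.float64(56.0)), (10.5, np.float64(56.1)), (12.0, np.float64(56.3)), (13.5, np.float64(56.4)), (15.0, np.float64(56.6)), (16.5, np.float64(56.8)), (18.0, np.float64(57.0)), (19.5, np.float64(57.1)), (21.0, np.float64(57.2)), (22.5, np.float64(57.3)), (24.0, np.float64(57.3)), (25.5, np.float64(57.3)), (27.0, np.float64(57.3)), (28.5, np.float64(57.2))]
0 639 0 399
```

View pics/w3c.png

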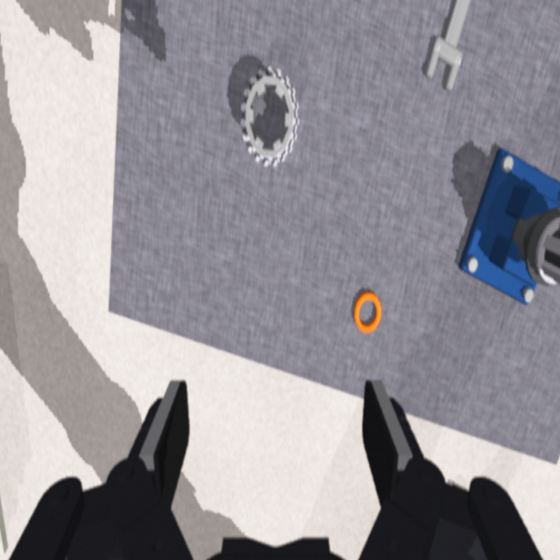

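The crop shows the cluster at about (270,117), free of neighbours. The hub splines are at about 21.6° and the cluster's at about 39.6°, so I need roughly +12° to mesh. The flats at 9.6° need a -4° gripper turn.

>>> {"api": "send_rows", "payload": {
  "deltas": [
    {"dx":16.4,"dy":5.6,"dz":-34,"rx":0,"ry":0,"rz":-1},
    {"dx":32.8,"dy":11.2,"dz":-68,"rx":0,"ry":0,"rz":-2},
    {"dx":49.2,"dy":16.8,"dz":-102,"rx":0,"ry":0,"rz":-3},
    {"dx":65.6,"dy":22.4,"dz":-136,"rx":0,"ry":0,"rz":-4},
    {"dx":82,"dy":28,"dz":-170,"rx":0,"ry":0,"rz":-4}
  ]
}}

```text
clock: 2.75
tcp_pos: [0.5733, 0.1733, 0.1205]
orientation: [3.13, 0.259, -0.0]
contact_force: [0.5, -0.7, 1.0]
grip_width: 0.0854
gripper_force: 0.0
```

>>> {"api": "send_rows", "payload": {
  "deltas": [
    {"dx":0,"dy":0,"dz":-30,"rx":0,"ry":0,"rz":0},
    {"dx":0,"dy":0,"dz":-55,"rx":0,"ry":0,"rz":0},
    {"dx":0,"dy":0,"dz":-75,"rx":0,"ry":0,"rz":0},
    {"dx":0,"dy":0,"dz":-90,"rx":0,"ry":0,"rz":0},
    {"dx":0,"dy":0,"dz":-94,"rx":0,"ry":0,"rz":0}
  ]
}}

```text
clock: 3.17
tcp_pos: [0.5709, 0.1724, 0.0253]
orientation: [3.129, 0.26, -0.008]
contact_force: [0.8, -0.0, -0.5]
grip_width: 0.0856
gripper_force: 0.0
```

```bash
python3 look.py w4 .5724 .1746
```

```text
{'clock': np.float64(3.1667), 'tcp_pos': array([0.5709, 0.1724, 0.0253]), 'joints': array([-0.1055,  0.6618, -0.3894,  1.8676,  0.3749,  0.6898, -2.1194]), 'contact_force': array([ 0.7507, -0.0053, -0.4627])}
[[ 0.986  0.165 -0.005]
 [ 0.165 -0.986 -0.002]
 [-0.005  0.001 -1.   ]]
[0.65222638 0.18732068 0.15565535] 59.8909345923379
0.0 5577 [0.591  0.1755 0.0008] [0.581  0.1747 0.0025] [0.0727 0.0898 0.005 ]
0.005 3154 [0.5933 0.1768 0.0084] [0.5784 0.1748 0.0075] [0.0605 0.0708 0.005 ]
0.01 1101 [0.5636 0.1749 0.0124] [0.5762 0.1747 0.0125] [0.0559 0.0637 0.005 ]
0.015 1071 [0.5604 0.1746 0.0176] [0.5747 0.1761 0.0175] [0.0532 0.055  0.005 ]
0.02 1248 [0.5611 0.1749 0.0226] [0.5745 0.1762 0.0225] [0.0536 0.0549 0.005 ]
0.025 1604 [0.5675 0.1748 0.0277] [0.5747 0.1735 0.0275] [0.0535 0.0876 0.005 ]
0.03 1984 [0.5708 0.1754 0.0326] [0.5745 0.1746 0.0325] [0.0541 0.0899 0.005 ]
0.035 2482 [0.57   0.1753 0.0376] [0.5726 0.1746 0.0375] [0.0575 0.0899 0.005 ]
0.04 6857 [0.5746 0.176  0.0411] [0.5725 0.1746 0.0425] [0.0583 0.0898 0.005 ]
0.045 568 [0.5729 0.2141 0.0476] [0.5711 0.1746 0.0475] [0.0368 0.0897 0.005 ]
0.05 637 [0.5729 0.2141 0.0525] [0.5713 0.1746 0.0525] [0.0366 0.0899 0.005 ]
0.055 661 [0.5737 0.2144 0.0575] [0.5713 0.1746 0.0575] [0.0364 0.0899 0.005 ]
0.06 716 [0.5739 0.2159 0.0633] [0.575  0.1748 0.0625] [0.0296 0.0894 0.005 ]
0.065 55 [0.5712 0.218  0.0653] [0.5769 0.1751 0.0675] [0.0213 0.0888 0.005 ]
0.07 165 [0.5761 0.217  0.0734] [0.5828 0.1763 0.0725] [0.0159 0.0863 0.005 ]
0.075 567 [0.5768 0.2134 0.0778] [0.5827 0.1763 0.0775] [0.0167 0.0865 0.005 ]
0.08 423 [0.5777 0.2121 0.0821] [0.5842 0.1763 0.0825] [0.019  0.0864 0.005 ]
0.085 2461 [0.5824 0.1769 0.0882] [0.5829 0.1757 0.0875] [0.0239 0.0876 0.005 ]
0.09 3306 [0.5835 0.1749 0.0921] [0.5845 0.1756 0.0925] [0.0227 0.0848 0.005 ]
0.095 1329 [0.5908 0.1558 0.0963] [0.5873 0.1761 0.0967] [0.0161 0.0757 0.0034]
```

View pics/w4.png

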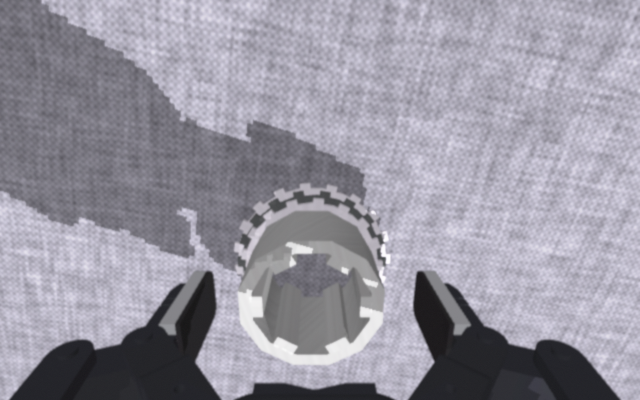

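The open fingers straddle the collar, which is centred at about (312,300) between the pads at (200,310) and (430,310). I'm closing now.

>>> {"api": "send_rows", "payload": {
  "deltas": [
    {"dx":0,"dy":0,"dz":0,"rx":0,"ry":0,"rz":0},
    {"dx":0,"dy":0,"dz":0,"rx":0,"ry":0,"rz":0},
    {"dx":0,"dy":0,"dz":0,"rx":0,"ry":0,"rz":0},
    {"dx":0,"dy":0,"dz":0,"rx":0,"ry":0,"rz":0},
    {"dx":0,"dy":0,"dz":0,"rx":0,"ry":0,"rz":0}
  ],
  "jaw": 50,
  "newtons": 60
}}

```text
clock: 3.63
tcp_pos: [0.5738, 0.1741, 0.03]
orientation: [-3.13, -0.26, -0.004]
contact_force: [-1.4, 0.3, 7.1]
grip_width: 0.0547
gripper_force: 65.0
```

>>> {"api": "send_rows", "payload": {
  "deltas": [
    {"dx":0,"dy":0,"dz":0,"rx":0,"ry":0,"rz":0},
    {"dx":0,"dy":0,"dz":0,"rx":0,"ry":0,"rz":0},
    {"dx":0,"dy":0,"dz":0,"rx":0,"ry":0,"rz":0},
    {"dx":0,"dy":0,"dz":0,"rx":0,"ry":0,"rz":0},
    {"dx":0,"dy":0,"dz":0,"rx":0,"ry":0,"rz":0}
  ]
}}

```text
clock: 4.05
tcp_pos: [0.5738, 0.1742, 0.0301]
orientation: [-3.13, -0.26, -0.004]
contact_force: [-0.4, 0.2, 7.0]
grip_width: 0.0542
gripper_force: 65.0
```

>>> {"api": "send_rows", "payload": {
  "deltas": [
    {"dx":0,"dy":0,"dz":10,"rx":0,"ry":0,"rz":0},
    {"dx":0,"dy":0,"dz":35,"rx":0,"ry":0,"rz":0},
    {"dx":0,"dy":0,"dz":70,"rx":0,"ry":0,"rz":0},
    {"dx":0,"dy":0,"dz":105,"rx":0,"ry":0,"rz":0},
    {"dx":0,"dy":0,"dz":140,"rx":0,"ry":0,"rz":0}
  ]
}}

```text
clock: 4.47
tcp_pos: [0.5719, 0.1733, 0.1701]
orientation: [3.131, 0.261, -0.001]
contact_force: [1.1, 0.0, -3.0]
grip_width: 0.0545
gripper_force: 64.1
```

>>> {"api": "send_rows", "payload": {
  "deltas": [
    {"dx":-1,"dy":-30,"dz":10,"rx":0,"ry":0,"rz":2},
    {"dx":-2,"dy":-60,"dz":15,"rx":0,"ry":0,"rz":4},
    {"dx":-3,"dy":-90,"dz":20,"rx":0,"ry":0,"rz":6},
    {"dx":-4,"dy":-120,"dz":20,"rx":0,"ry":0,"rz":6},
    {"dx":-5,"dy":-150,"dz":20,"rx":0,"ry":0,"rz":6}
  ]
}}

```text
clock: 4.88
tcp_pos: [0.5672, 0.0221, 0.1894]
orientation: [3.112, 0.424, 0.001]
contact_force: [1.9, -0.2, -3.1]
grip_width: 0.0543
gripper_force: 64.3
```

>>> {"api": "send_rows", "payload": {
  "deltas": [
    {"dx":-1,"dy":-35,"dz":0,"rx":0,"ry":0,"rz":1},
    {"dx":-2,"dy":-70,"dz":0,"rx":0,"ry":0,"rz":2},
    {"dx":-3,"dy":-105,"dz":0,"rx":0,"ry":0,"rz":3},
    {"dx":-4,"dy":-140,"dz":0,"rx":0,"ry":0,"rz":4},
    {"dx":-5,"dy":-175,"dz":0,"rx":0,"ry":0,"rz":4}
  ]
}}

```text
clock: 5.3
tcp_pos: [0.5618, -0.1531, 0.1889]
orientation: [3.096, 0.534, -0.0]
contact_force: [1.0, 0.3, -1.8]
grip_width: 0.0546
gripper_force: 64.2
```

```bash
python3 look.py w5 .5621 -.151|head -5; python3 - <<'E'
from h import *
o=r.get_obs(); t=o["tcp_pos"]
P=np.load("w5.npy").reshape(-1,3); P=P[np.hypot(*(P[:,:2]-t[:2]).T)<.04]
h,e=np.histogram(P[:,2],np.arange(.1,.25,.002)); print([(round(e[i],3),h[i]) for i in range(len(h)) if h[i]>150])
print(o["contact_force"],o["moment"],t)
E
```

```text
{'clock': np.float64(5.3), 'tcp_pos': array([ 0.5618, -0.1531,  0.1889]), 'joints': array([ 0.4993,  0.4181, -0.4365,  1.8117,  0.2117,  0.9579, -1.2559]), 'contact_force': array([ 1.0249,  0.2775, -1.7759])}
[[ 0.942  0.335 -0.   ]
 [ 0.335 -0.942 -0.   ]
 [-0.     0.    -1.   ]]
[ 0.6389865  -0.12445396  0.31970806] 59.8909345923379
[(np.float64(0.158), np.int64(323)), (np.float64(0.16), np.int64(648)), (np.float64(0.162), np.int64(531)), (np.float64(0.164), np.int64(607)), (np.float64(0.166), np.int64(1024)), (np.float64(0.168), np.int64(750)), (np.float64(0.17), np.int64(366)), (np.float64(0.172), np.int64(380)), (np.float64(0.174), np.int64(389)), (np.float64(0.176), np.int64(418)), (np.float64(0.178), np.int64(438)), (np.float64(0.18), np.int64(476)), (np.float64(0.182), np.int64(483)), (np.float64(0.184), np.int64(511)), (np.float64(0.186), np.int64(590)), (np.float64(0.188), np.int64(600)), (np.float64(0.19), np.int64(656)), (np.float64(0.192), np.int64(695)), (np.float64(0.194), np.int64(760)), (np.float64(0.196), np.int64(837)), (np.float64(0.198), np.int64(3587)), (np.float64(0.2), np.int64(2872)), (np.float64(0.202), np.int64(180)), (np.float64(0.204), np.int64(219)), (np.float64(0.206), np.int64(199)), (np.float64(0.208), np.int64(225)), (np.float64(0.21), np.int64(229)), (np.float64(0.212), np.int64(214)), (np.float64(0.214), np.int64(208)), (np.float64(0.216), np.int64(272)), (np.float64(0.218), np.int64(473)), (np.float64(0.224), np.int64(219)), (np.float64(0.226), np.int64(261)), (np.float64(0.228), np.int64(318)), (np.float64(0.23), np.int64(307)), (np.float64(0.232), np.int64(582)), (np.float64(0.234), np.int64(1089)), (np.float64(0.236), np.int64(792)), (np.float64(0.238), np.int64(169)), (np.float64(0.244), np.int64(190)), (np.float64(0.246), np.int64(325))]
[-0.65409372 -8.11662513 -2.39778488] [-0.72213297 -0.01203622 -0.02162884] [ 0.56084068 -0.16308198  0.18855403]
```

View pics/w5.png

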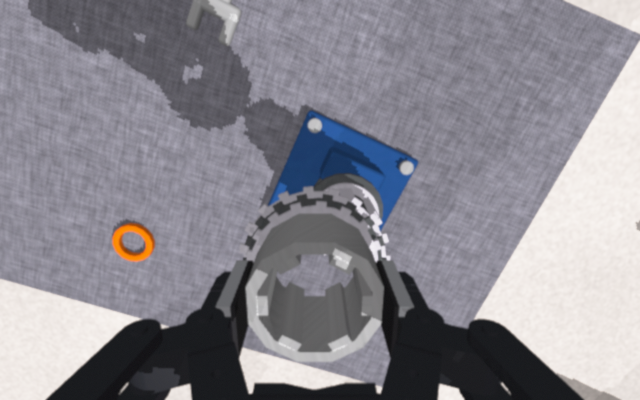

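The cluster is held upright and level between the fingers, with the blue hub below at about (345,190). I'll let it settle and measure the centre, tilt and spline phase of the held cluster.

>>> {"api": "send_rows", "payload": {
  "deltas": [
    {"dx":0,"dy":0,"dz":0,"rx":0,"ry":0,"rz":2},
    {"dx":0,"dy":0,"dz":0,"rx":0,"ry":0,"rz":2},
    {"dx":0,"dy":0,"dz":0,"rx":0,"ry":0,"rz":2}
  ]
}}

```text
clock: 5.6
tcp_pos: [0.5624, -0.1508, 0.1886]
orientation: [-3.086, -0.586, -0.0]
contact_force: [1.3, -0.3, -1.5]
grip_width: 0.0544
gripper_force: 64.3
```

```bash
cat > held.py <<'E'
from h import *
def held(save=None):
    o=r.get_obs(); t=o["tcp_pos"]; M=R.from_rotvec(o["orientation"]).as_matrix()
    f=r.grab_frame("wrist"); C=cloud(f)
    if save: cv2.imwrite(f"pics/{save}.png",f["frame"])
    P=C.reshape(-1,3); P=P[np.hypot(*(P[:,:2]-t[:2]).T)<.034]
    q=P[abs(P[:,2]-t[2]-.0115)<.0035]
    A=np.c_[q[:,:2]-t[:2],np.ones(len(q))]
    w=np.ones(len(q),bool)
    for _ in range(6):
        k=np.linalg.lstsq(A[w],q[w,2],rcond=None)[0]; w=abs(A@k-q[:,2])<.0008
    q=q[w]; ty=M[:2,1]; tx=M[:2,0]; d=q[:,:2]-t[:2]
    # fit spline-tip/bore by inner radius: use outer extents in tool x, and y
    ex,ey=d@tx,d@ty
    cx,cy=(ex.min()+ex.max())/2,(ey.min()+ey.max())/2
    c=t[:2]+cx*tx+cy*ty
    d=q[:,:2]-c; rr=np.hypot(*d.T); a=np.arctan2(d[:,1],d[:,0]); m=(rr<.0222)&(rr>.0195)
    b=np.histogram(np.degrees(a[m])%60,np.arange(0,61,3))[0]
    print("tcp",t.round(4),"toolyaw",np.degrees(np.arctan2(M[1,0],M[0,0])).round(2),"c",c.round(4),"off tool",np.round([cx*1e3,cy*1e3],2),"ext",np.round([np.ptp(ex)*1e3,np.ptp(ey)*1e3],1),"topz",k[2].round(4),"tilt deg",np.degrees(k[:2]).round(2),
      "phase",(np.degrees(np.angle(np.exp(6j*a[m]).sum()))/6%60).round(2)); print(b)
    print("F",np.round(o["contact_force"],1),"M",np.round(o["moment"],2),"clk",o["clock"],"j",np.round(o["joints"],2))
if __name__=="__main__":
    import sys; held(sys.argv[1] if len(sys.argv)>1 else None)
E
python3 held.py
```

```text
tcp [ 0.5624 -0.1508  0.1886] toolyaw 21.49 c [ 0.5614 -0.1513] off tool [-1.11  0.11] ext [57.  63.8] topz 0.1996 tilt deg [-0.1 -0.1] phase 51.6
[66 47  7  1  1  4  3  5  4  2  1  3 28 59 80 78 78 78 83 78]
F [ 1.3 -0.3 -1.5] M [-0.01 -0.    0.02] clk 5.6 j [ 0.5   0.42 -0.44  1.81  0.22  0.96 -1.23]
```

>>> {"api": "send_rows", "payload": {
  "deltas": [
    {"dx":0.3,"dy":-13,"dz":0,"rx":0,"ry":0,"rz":0},
    {"dx":0.3,"dy":-25,"dz":0,"rx":0,"ry":0,"rz":0},
    {"dx":0.3,"dy":-25,"dz":-8,"rx":0,"ry":0,"rz":0},
    {"dx":0.3,"dy":-25,"dz":-18,"rx":0,"ry":0,"rz":0},
    {"dx":0.3,"dy":-25,"dz":-25,"rx":0,"ry":0,"rz":0}
  ]
}}

```text
clock: 6.07
tcp_pos: [0.5623, -0.1763, 0.1616]
orientation: [-3.086, -0.585, 0.002]
contact_force: [-0.7, 0.4, -2.4]
grip_width: 0.0545
gripper_force: 64.4
```

>>> {"api": "send_rows", "payload": {
  "deltas": [
    {"dx":0,"dy":0,"dz":-3,"rx":0,"ry":0,"rz":0},
    {"dx":0,"dy":0,"dz":-6,"rx":0,"ry":0,"rz":0},
    {"dx":0,"dy":0,"dz":-9,"rx":0,"ry":0,"rz":0},
    {"dx":0,"dy":0,"dz":-9,"rx":0,"ry":0,"rz":0},
    {"dx":0,"dy":0,"dz":-9,"rx":0,"ry":0,"rz":0}
  ]
}}

```text
clock: 6.48
tcp_pos: [0.5631, -0.1761, 0.1543]
orientation: [-3.086, -0.587, -0.0]
contact_force: [-0.1, 0.3, -2.7]
grip_width: 0.0545
gripper_force: 64.4
```

```bash
python3 held.py w6
```

```text
tcp [ 0.5631 -0.1761  0.1543] toolyaw 21.53 c [ 0.5621 -0.1764] off tool [-1.06 -0.14] ext [57.3 63.8] topz 0.1654 tilt deg [-0.09 -0.07] phase 51.7
[69 46  6  1  0  1  4  0  2  2  1  0 34 54 80 84 71 79 85 83]
F [-0.1  0.3 -2.7] M [ 0.01 -0.02 -0.  ] clk 6.4833 j [ 0.52  0.47 -0.42  1.82  0.24  0.9  -1.21]
```

View pics/w6.png

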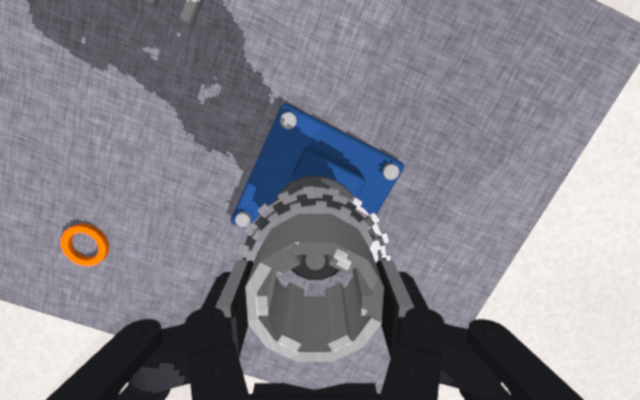

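The hub's axle end shows inside the bore at about (315,262), well centred. I'm lowering onto the nose.

>>> {"api": "send_rows", "payload": {
  "deltas": [
    {"dx":-0.4,"dy":0,"dz":-2,"rx":0,"ry":0,"rz":0},
    {"dx":-0.4,"dy":0,"dz":-4,"rx":0,"ry":0,"rz":0},
    {"dx":-0.4,"dy":0,"dz":-6,"rx":0,"ry":0,"rz":0},
    {"dx":-0.4,"dy":0,"dz":-8,"rx":0,"ry":0,"rz":0},
    {"dx":-0.4,"dy":0,"dz":-8,"rx":0,"ry":0,"rz":0}
  ]
}}

```text
clock: 6.95
tcp_pos: [0.5623, -0.1763, 0.1458]
orientation: [-3.086, -0.586, 0.001]
contact_force: [-0.5, 1.4, -2.6]
grip_width: 0.0547
gripper_force: 64.4
```

>>> {"api": "send_rows", "payload": {
  "deltas": [
    {"dx":0,"dy":0,"dz":-1,"rx":0,"ry":0,"rz":0},
    {"dx":0,"dy":0,"dz":-2,"rx":0,"ry":0,"rz":0},
    {"dx":0,"dy":0,"dz":-3,"rx":0,"ry":0,"rz":0},
    {"dx":0,"dy":0,"dz":-3,"rx":0,"ry":0,"rz":0}
  ]
}}

```text
clock: 7.28
tcp_pos: [0.5625, -0.1763, 0.1431]
orientation: [-3.086, -0.586, 0.0]
contact_force: [0.5, -0.4, -2.2]
grip_width: 0.0547
gripper_force: 64.4
```

>>> {"api": "send_rows", "payload": {
  "deltas": [
    {"dx":0,"dy":0,"dz":-0.7,"rx":0,"ry":0,"rz":0},
    {"dx":0,"dy":0,"dz":-1.4,"rx":0,"ry":0,"rz":0},
    {"dx":0,"dy":0,"dz":-2,"rx":0,"ry":0,"rz":0},
    {"dx":0,"dy":0,"dz":-2,"rx":0,"ry":0,"rz":0}
  ]
}}

```text
clock: 7.62
tcp_pos: [0.5625, -0.1763, 0.1412]
orientation: [-3.086, -0.586, 0.0]
contact_force: [0.0, 0.4, -2.0]
grip_width: 0.0543
gripper_force: 64.4
```

No resistance yet at a foot height of about 110 mm. I'll rock to and fro while easing down and feel for the splines.

>>> {"api": "send_rows", "payload": {
  "deltas": [
    {"dx":0,"dy":0,"dz":-1,"rx":0,"ry":0,"rz":1.5},
    {"dx":0,"dy":0,"dz":-1.5,"rx":0,"ry":0,"rz":3},
    {"dx":0,"dy":0,"dz":-2,"rx":0,"ry":0,"rz":3}
  ]
}}

```text
clock: 7.87
tcp_pos: [0.5628, -0.1765, 0.1394]
orientation: [3.069, 0.67, 0.001]
contact_force: [-0.0, -0.5, -1.9]
grip_width: 0.0546
gripper_force: 64.4
```

```bash
python3 -c "
from h import *
o=r.get_obs();print(o['contact_force'],o['moment'])"
```

```text
[-0.00336914 -0.49306734 -1.87430536] [-0.09866619  0.00800955 -0.00929479]
```

>>> {"api": "send_rows", "payload": {
  "deltas": [
    {"dx":0,"dy":0,"dz":0,"rx":0,"ry":0,"rz":-2},
    {"dx":0,"dy":0,"dz":-0.5,"rx":0,"ry":0,"rz":-4},
    {"dx":0,"dy":0,"dz":-1,"rx":0,"ry":0,"rz":-6},
    {"dx":0,"dy":0,"dz":-1,"rx":0,"ry":0,"rz":-6}
  ]
}}

```text
clock: 8.2
tcp_pos: [0.5628, -0.1766, 0.1385]
orientation: [3.1, 0.504, 0.001]
contact_force: [-0.0, -0.8, -1.6]
grip_width: 0.0545
gripper_force: 64.6
```

```bash
python3 -c "
from h import *
o=r.get_obs();print(o['contact_force'],o['moment'])"
```

```text
[-0.04009059 -0.7847599  -1.57361562] [-0.18445899 -0.07678113  0.09904262]
```

It has meshed: the foot is 4 mm below the spline ends, and a small torque is felt at the end of the rock. I'll return to centre and slide down.

>>> {"api": "send_rows", "payload": {
  "deltas": [
    {"dx":0,"dy":0,"dz":0,"rx":0,"ry":0,"rz":3},
    {"dx":0,"dy":0,"dz":-1.5,"rx":0,"ry":0,"rz":3},
    {"dx":0,"dy":0,"dz":-3,"rx":0,"ry":0,"rz":3},
    {"dx":0,"dy":0,"dz":-4.5,"rx":0,"ry":0,"rz":3},
    {"dx":0,"dy":0,"dz":-6,"rx":0,"ry":0,"rz":3}
  ]
}}

```text
clock: 8.62
tcp_pos: [0.5625, -0.1763, 0.132]
orientation: [-3.086, -0.585, 0.0]
contact_force: [0.1, -0.0, -2.4]
grip_width: 0.0546
gripper_force: 64.4
```

```bash
python3 held.py
```

```text
tcp [ 0.5625 -0.1763  0.132 ] toolyaw 21.47 c [ 0.5615 -0.1767] off tool [-1.01 -0.02] ext [57.5 63.9] topz 0.143 tilt deg [-0.06 -0.06] phase 51.36
[72 38  9  0  0  3  0  3  3  1  0  3 26 69 82 84 78 82 85 71]
F [ 0.1 -0.  -2.4] M [-0.03 -0.    0.  ] clk 8.6167 j [ 0.52  0.5  -0.42  1.84  0.26  0.86 -1.22]
```

>>> {"api": "send_rows", "payload": {
  "deltas": [
    {"dx":0,"dy":0,"dz":-2,"rx":0,"ry":0,"rz":0},
    {"dx":0,"dy":0,"dz":-4,"rx":0,"ry":0,"rz":0},
    {"dx":0,"dy":0,"dz":-6,"rx":0,"ry":0,"rz":0},
    {"dx":0,"dy":0,"dz":-8,"rx":0,"ry":0,"rz":0},
    {"dx":0,"dy":0,"dz":-10,"rx":0,"ry":0,"rz":0}
  ]
}}

```text
clock: 9.08
tcp_pos: [0.5626, -0.1763, 0.1221]
orientation: [-3.086, -0.586, 0.0]
contact_force: [0.5, -0.4, -3.7]
grip_width: 0.0545
gripper_force: 64.4
```

>>> {"api": "send_rows", "payload": {
  "deltas": [
    {"dx":0,"dy":0,"dz":-2,"rx":0,"ry":0,"rz":0},
    {"dx":0,"dy":0,"dz":-4,"rx":0,"ry":0,"rz":0},
    {"dx":0,"dy":0,"dz":-6,"rx":0,"ry":0,"rz":0},
    {"dx":0,"dy":0,"dz":-8,"rx":0,"ry":0,"rz":0},
    {"dx":0,"dy":0,"dz":-8,"rx":0,"ry":0,"rz":0}
  ]
}}

```text
clock: 9.5
tcp_pos: [0.5624, -0.1763, 0.1138]
orientation: [-3.086, -0.586, 0.001]
contact_force: [0.9, 0.1, -2.5]
grip_width: 0.0547
gripper_force: 64.4
```

```bash
python3 held.py
```

```text
tcp [ 0.5624 -0.1763  0.1138] toolyaw 21.51 c [ 0.5613 -0.1765] off tool [-1.1  -0.17] ext [57.4 63.6] topz 0.1249 tilt deg [-0.1  -0.07] phase 51.48
[73 44  4  0  0  3  0  3  3  1  0  1 27 65 84 77 90 82 80 81]
F [ 0.9  0.1 -2.5] M [ 0.02  0.06 -0.03] clk 9.5 j [ 0.51  0.52 -0.41  1.85  0.27  0.82 -1.23]
```

>>> {"api": "send_rows", "payload": {
  "deltas": [
    {"dx":0,"dy":0,"dz":-1,"rx":0,"ry":0,"rz":0},
    {"dx":0,"dy":0,"dz":-2,"rx":0,"ry":0,"rz":0},
    {"dx":0,"dy":0,"dz":-2,"rx":0,"ry":0,"rz":0}
  ]
}}

```text
clock: 9.8
tcp_pos: [0.5625, -0.1764, 0.1122]
orientation: [-3.086, -0.586, 0.0]
contact_force: [-0.6, -0.4, -2.0]
grip_width: 0.0546
gripper_force: 64.4
```

>>> {"api": "send_rows", "payload": {
  "deltas": [
    {"dx":0,"dy":0,"dz":-0.5,"rx":0,"ry":0,"rz":0},
    {"dx":0,"dy":0,"dz":-0.5,"rx":0,"ry":0,"rz":0}
  ]
}}

```text
clock: 9.97
tcp_pos: [0.5626, -0.1764, 0.1118]
orientation: [3.086, 0.586, 0.0]
contact_force: [0.5, 0.2, -2.8]
grip_width: 0.0544
gripper_force: 64.4
```

>>> {"api": "send_rows", "payload": {
  "deltas": [
    {"dx":0,"dy":0,"dz":-0.4,"rx":0,"ry":0,"rz":0},
    {"dx":0,"dy":0,"dz":-0.4,"rx":0,"ry":0,"rz":0}
  ]
}}

```text
clock: 10.13
tcp_pos: [0.5626, -0.1764, 0.1114]
orientation: [3.086, 0.586, 0.0]
contact_force: [-0.2, -0.2, -2.1]
grip_width: 0.0546
gripper_force: 64.4
```

>>> {"api": "send_rows", "payload": {
  "deltas": [
    {"dx":0,"dy":0,"dz":-0.4,"rx":0,"ry":0,"rz":0},
    {"dx":0,"dy":0,"dz":-0.4,"rx":0,"ry":0,"rz":0}
  ]
}}

```text
clock: 10.3
tcp_pos: [0.5626, -0.1763, 0.111]
orientation: [-3.086, -0.586, 0.0]
contact_force: [0.2, -0.2, -2.6]
grip_width: 0.0548
gripper_force: 64.4
```

>>> {"api": "send_rows", "payload": {
  "deltas": [
    {"dx":0,"dy":0,"dz":-0.3,"rx":0,"ry":0,"rz":0},
    {"dx":0,"dy":0,"dz":-0.3,"rx":0,"ry":0,"rz":0}
  ]
}}

```text
clock: 10.47
tcp_pos: [0.5626, -0.1763, 0.1107]
orientation: [3.086, 0.586, -0.0]
contact_force: [-0.1, 0.3, -2.5]
grip_width: 0.055
gripper_force: 64.4
```

>>> {"api": "send_rows", "payload": {
  "deltas": [
    {"dx":0,"dy":0,"dz":-0.3,"rx":0,"ry":0,"rz":0},
    {"dx":0,"dy":0,"dz":-0.3,"rx":0,"ry":0,"rz":0}
  ]
}}

```text
clock: 10.63
tcp_pos: [0.5626, -0.1763, 0.1104]
orientation: [-3.086, -0.586, 0.0]
contact_force: [0.3, -0.4, -3.0]
grip_width: 0.0541
gripper_force: 64.4
```

>>> {"api": "send_rows", "payload": {
  "deltas": [
    {"dx":0,"dy":0,"dz":-0.3,"rx":0,"ry":0,"rz":0},
    {"dx":0,"dy":0,"dz":-0.3,"rx":0,"ry":0,"rz":0}
  ]
}}

```text
clock: 10.8
tcp_pos: [0.5626, -0.1763, 0.1101]
orientation: [3.086, 0.586, -0.0]
contact_force: [0.3, 1.2, -2.7]
grip_width: 0.0548
gripper_force: 64.4
```

```bash
python3 held.py
```

```text
tcp [ 0.5626 -0.1763  0.1101] toolyaw 21.52 c [ 0.5614 -0.1767] off tool [-1.22 -0.06] ext [57.4 63.9] topz 0.1208 tilt deg [-0.07 -0.06] phase 51.54
[73 38  8  1  1  5  4  0  2  2  0  2 27 60 74 78 80 73 78 71]
F [ 0.3  1.2 -2.7] M [-0.04  0.04  0.01] clk 10.8 j [ 0.51  0.53 -0.4   1.85  0.27  0.82 -1.23]
```

>>> {"api": "send_rows", "payload": {
  "deltas": [
    {"dx":0,"dy":0,"dz":-0.4,"rx":0,"ry":0,"rz":0},
    {"dx":0,"dy":0,"dz":-0.4,"rx":0,"ry":0,"rz":0}
  ]
}}

```text
clock: 11.02
tcp_pos: [0.5626, -0.1764, 0.1099]
orientation: [3.086, 0.586, 0.0]
contact_force: [-1.4, 0.7, -0.5]
grip_width: 0.0546
gripper_force: 64.7
```

>>> {"api": "send_rows", "payload": {
  "deltas": [
    {"dx":0,"dy":0,"dz":-0.3,"rx":0,"ry":0,"rz":0},
    {"dx":0,"dy":0,"dz":-0.3,"rx":0,"ry":0,"rz":0}
  ]
}}

```text
clock: 11.18
tcp_pos: [0.5626, -0.1763, 0.1098]
orientation: [3.086, 0.586, 0.0]
contact_force: [-2.4, -0.0, 2.8]
grip_width: 0.0546
gripper_force: 65.1
```

Contact on the shoulder: the force is rising and z has stopped. One more light press, then release.

>>> {"api": "send_rows", "payload": {
  "deltas": [
    {"dx":0,"dy":0,"dz":-0.3,"rx":0,"ry":0,"rz":0},
    {"dx":0,"dy":0,"dz":-0.3,"rx":0,"ry":0,"rz":0}
  ]
}}

```text
clock: 11.35
tcp_pos: [0.5626, -0.1764, 0.1098]
orientation: [3.086, 0.586, 0.0]
contact_force: [-2.6, 1.2, 6.9]
grip_width: 0.0547
gripper_force: 65.5
```

>>> {"api": "send_rows", "payload": {
  "deltas": [
    {"dx":0,"dy":0,"dz":0.5,"rx":0,"ry":0,"rz":0},
    {"dx":0,"dy":0,"dz":0.5,"rx":0,"ry":0,"rz":0},
    {"dx":0,"dy":0,"dz":0.5,"rx":0,"ry":0,"rz":0},
    {"dx":0,"dy":0,"dz":0.5,"rx":0,"ry":0,"rz":0},
    {"dx":0,"dy":0,"dz":0.5,"rx":0,"ry":0,"rz":0}
  ],
  "jaw": 85
}}

```text
clock: 11.77
tcp_pos: [0.5627, -0.1763, 0.1095]
orientation: [-3.086, -0.586, -0.0]
contact_force: [-0.2, -1.1, 0.4]
grip_width: 0.0851
gripper_force: 0.0
```

>>> {"api": "send_rows", "payload": {
  "deltas": [
    {"dx":0,"dy":0,"dz":0,"rx":0,"ry":0,"rz":0},
    {"dx":0,"dy":0,"dz":0,"rx":0,"ry":0,"rz":0},
    {"dx":0,"dy":0,"dz":5,"rx":0,"ry":0,"rz":0},
    {"dx":0,"dy":0,"dz":15,"rx":0,"ry":0,"rz":0}
  ]
}}

```text
clock: 12.1
tcp_pos: [0.5618, -0.1761, 0.124]
orientation: [-3.085, -0.586, 0.003]
contact_force: [0.6, 0.2, -0.2]
grip_width: 0.0852
gripper_force: 0.0
```

Now I'm retreating upward and back, then checking.

>>> {"api": "send_rows", "payload": {
  "deltas": [
    {"dx":0,"dy":0,"dz":30,"rx":0,"ry":0,"rz":0},
    {"dx":0,"dy":0,"dz":60,"rx":0,"ry":0,"rz":0},
    {"dx":0,"dy":0,"dz":95,"rx":0,"ry":0,"rz":0},
    {"dx":-25,"dy":-12,"dz":125,"rx":0,"ry":0,"rz":0},
    {"dx":-50,"dy":-25,"dz":150,"rx":0,"ry":0,"rz":0}
  ]
}}

```text
clock: 12.52
tcp_pos: [0.5137, -0.2001, 0.2781]
orientation: [3.085, 0.591, 0.006]
contact_force: [0.6, -1.0, 1.1]
grip_width: 0.0852
gripper_force: 0.0
```

>>> {"api": "send_rows", "payload": {
  "deltas": [
    {"dx":-20,"dy":0,"dz":10,"rx":0,"ry":0,"rz":0},
    {"dx":-20,"dy":0,"dz":10,"rx":0,"ry":0,"rz":0},
    {"dx":-20,"dy":0,"dz":10,"rx":0,"ry":0,"rz":0},
    {"dx":-20,"dy":0,"dz":10,"rx":0,"ry":0,"rz":0}
  ]
}}

```text
clock: 12.85
tcp_pos: [0.493, -0.2009, 0.2849]
orientation: [3.086, 0.587, 0.001]
contact_force: [0.3, 0.7, 0.3]
grip_width: 0.0848
gripper_force: 0.0
```

```bash
python3 look.py w7 .5617 -.1765
```

```text
{'clock': np.float64(12.85), 'tcp_pos': array([ 0.493 , -0.2009,  0.2849]), 'joints': array([ 0.6581,  0.2359, -0.4555,  1.8207,  0.1149,  1.1102, -1.0325]), 'contact_force': array([0.2835, 0.7485, 0.2665])}
[[ 0.93   0.367  0.001]
 [ 0.367 -0.93  -0.   ]
 [ 0.001  0.    -1.   ]]
[ 0.56898538 -0.16971837  0.41577035] 59.8909345923379
0.01 165 [ 0.5937 -0.152   0.0113] [ 0.5682 -0.1764  0.0118] [0.0766 0.0896 0.0036]
0.075 80 [ 0.5707 -0.166   0.0793] [ 0.5623 -0.1768  0.0788] [0.0751 0.0756 0.0024]
0.08 802 [ 0.5684 -0.173   0.0818] [ 0.5615 -0.1759  0.0825] [0.0764 0.0765 0.005 ]
0.085 565 [ 0.5732 -0.1668  0.0872] [ 0.5616 -0.1762  0.0875] [0.0708 0.0717 0.005 ]
0.09 55 [ 0.5667 -0.1637  0.0909] [ 0.5656 -0.1745  0.0925] [0.0581 0.0625 0.005 ]
0.095 44 [ 0.5588 -0.1643  0.0972] [ 0.5603 -0.1762  0.0975] [0.045  0.047  0.0048]
0.1 53 [ 0.5475 -0.1817  0.1026] [ 0.5615 -0.176   0.1025] [0.0469 0.0471 0.0049]
0.105 97 [ 0.5622 -0.1757  0.1084] [ 0.5616 -0.1762  0.1075] [0.0471 0.0472 0.005 ]
0.11 454 [ 0.5614 -0.1779  0.1113] [ 0.5615 -0.1761  0.1125] [0.0471 0.0471 0.005 ]
0.115 1112 [ 0.5615 -0.1767  0.1191] [ 0.5612 -0.1761  0.1175] [0.055  0.0551 0.005 ]
0.12 1958 [ 0.5638 -0.1756  0.1209] [ 0.5616 -0.1761  0.1224] [0.057  0.0567 0.0049]
0.125 117 [ 0.5615 -0.1763  0.126 ] [ 0.5617 -0.1764  0.1264] [0.0097 0.0093 0.0028]
```

View pics/w7.png

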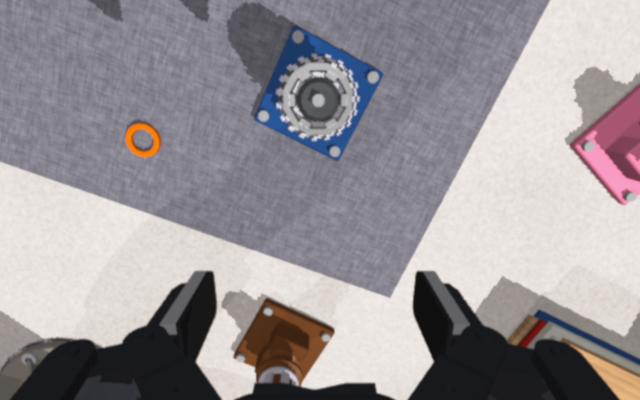

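The picture shows the cluster seated at (318,98), level and concentric, with its top at about 121 mm as expected when home. Nothing is touching it, so I'm handing in.

```bash
python3 -c "
from bench import r
print(r.hand_in())"
```

```text
the job is handed in; nothing more can be done
None
```

The sprocket cluster is meshed on the blue stand's hub, resting level on the shoulder and released. The last net push reading on the shoulder was about 7 N, and the job was handed in at about 13 s on the robot clock; the judge's verdict was not shown.

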